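Put the vent lid on the desiccant canister and take its cap off alone

ROBOT

A 7-joint arm with a two-finger parallel gripper is mounted at the origin on a cart in front of the work surface, level with it; the furniture and walls round the work are solid. World frame = base frame: x ahead of the robot, y to its left, z up, the work surface at z = 0. Lengths are in m, angles in rad, forces in N, time in s.
With the tool pointing down it reaches from about 0.425 to 0.95 m from the base axis. Payload 4.7 kg.
Tool frame: the origin (TCP) lies between the finger pads; the fingertips stand 8 mm ahead of it and the grasp point (between the pads) lies 11 mm behind it (manip.tip_extent is the z of the fingertips in the tool frame, in m); z points along the fingers, y is the line along which they close (so a half turn about z gives the same grasp; the last joint's range is limited). The gripper opens to 85 mm and grips with 20 to 120 N. Pads are 22 mm wide; open, the fingers measure 114 mm over their backs; the gripper's body (76 mm by 85 mm) begins 54 mm behind the grasp point. The pads swing forward as they close: fully open they stand 13 mm farther back than shut.
Start: joints at [-0.029, 0.469, -0.049, 1.532, 0.024, 1.141, -0.082], TCP at [0.675, 0, 0.239] pointing down, gripper open.
Joint ranges: [-2.59, 2.59], [-0.33, 1.99], [-1.39, 1.29], [0.1, 2.45], [-1.04, 4.18], [0.21, 1.99], [-2.66, 2.66]. Speed limits (rad/s): [2.57, 2.57, 3.14, 3.14, 3.14, 3.14, 3.14].

INTERFACE

Orientations are given as a 3x3 rotation matrix whose columns are the frame's x, y, z axes.
In Python, from bench import manip gives the robot as it stands. The module is installed in compiled form; this text tells all that it offers.
- The arm moves only by the tool carry_out, never from a script. Its arguments are lists of equal length, an entry for each row: "fingers": the closure, from 0 (fully open) to 1 (shut); "delta_pos": the shift along the world's x, y, z in m, a list of three; "roll": the turn about the world's z in rad. In form: {"fingers": [fingers, ...], "delta_pos": [[dx, dy, dz], ...], "roll": [roll, ...]}. A call has 1 to 12 rows; each row shifts and turns the commanded pose from where the row before left it; what a row does not reach is not made up. A row lasts 1/8 s, in which the tool goes at most 62.5 mm and 10.7 degrees, less where a joint would pass 70% of its speed; a pose out of reach is approached as far as the arm can. A call is refused whole if a number of a shift passes 0.0625 or a number of a turn 0.188, either way. A call with a gripper value outside its range is refused whole. The fingers move at their own pace and stop on an object; the grip force is fixed at half the most. Time passes only in rows, so rows that do not move let the fingers close. It gives the time, the measured TCP pose, the force, the opening and the grip force at its end, in the units of the state.
- manip.state(): the state, without advancing time (a new reading comes with each control period).
- manip.read_camera(name): name is "scene" or "side" or "wrist"; returns (picture, depth): 480x640x3 uint8, red, green, blue; 480x640 float32, m along the optical axis (not along the pixel's ray), 0 where there is no reading.
- manip.camera_params(name): a dict with "K" (3x3 intrinsics, pixels), "distortion" ([k1, k2, p1, p2, k3] as OpenCV has them; the pictures are not rectified), "xyz" and "attitude" of the camera in the world; the wrist camera has in their place "hand_eye" (4x4, takes a point from camera to tool coordinates, whose origin is the TCP and whose axes are the flange's). Camera axes: x right, y up, looking along -z (the intrinsics and any distortion apply to the point x, -y, -z); pixel columns grow to the right and rows downward; lengths in m; the calibration is good to about 2 mm. A picture is of the moment at which its call begins: read the wrist's pose just before it. camera_params takes no time and is no camera call.
- manip.job_done(): hands the job in; it is judged then, once.
The state is a dict: "time_s": time; "joint_pos": joint angles; "joint_velocities": joint speeds; "tau": joint torques, N m; "ee_pos": TCP position; "orientation": TCP orientation; "ft_force": force on the tool from outside, world axes, zero at the start; "ft_torque": the same for the moment, N m; "grip_width": opening from 0.0 (shut) to 1.0 (fully open); "grasp_force": force on a finger pad.
Only numpy, scipy, OpenCV 4.12 (cv2) and the standard library are available. Lean on these libraries where they do the work, as an engineer would, in place of code of your own. Each camera call takes 0.05 s, during which the arm holds its last target. There are 200 camera calls.

TASK

The desiccant canister has its new cartridge and now goes into service with its perforated vent lid on: pick up the orange cap with the vent lid hanging inside it, line the pins up with the slots of the blue collar, lower the set until you feel the vent lid seat, and press the cap gently down as far as it goes. Then turn the cap anticlockwise to free it from the vent lid and lift the cap alone well clear, at least 5 cm, leaving the vent lid seated and undisturbed; finish still holding the cap in the air, do not put it down. Touch the vent lid only with the cap, keep the canister upright where it stands, and leave the other things on the bench alone.

Things in the scene. Friction and masses are not known exactly. Their poses are not given: they have to be found in the camera images.
- cap: Orange cap, 109 mm across, 36 mm high, 0.15 kg (+-20%). Origin: centre of the skirt's lower edge, z up; stands on the table at first, vent lid inside. On top a grip bar along x: 66 mm long, 16 wide (y), top at 66 mm. White marks at +x, +y, -x, -y lie over the vent lid's pins; a white arrow shows the way it turns off, anticlockwise from above. Skirt inner radius 51.5 mm.
- handle (a point): Point on the cap's axis inside the grip bar, 58 mm above the cap's origin, 22 mm above its flat top: a good place to grip the bar across its 16 mm width. Turns with the cap.
- ledge (a point): Inside the cap at its +x, 8 mm above its origin: floor of one of four pockets (radius 43.5 to 51.5 mm) in which the pins hang. A hump 3 mm high closes each pocket, so the cap turns on the vent lid only when pushed at least 4 of its 6 mm down on the seated lid. Turned 22 to 52 degrees anticlockwise (best 35; a stop comes at about 57) the pins stand in gaps and the cap lifts straight off.
- vent_lid: White perforated lid, 0.08 kg (+-20%). Origin: centre of the underside of its flange (78 mm across, 4 thick; boss on top 24 across, 4 high), z up. Plug below: 68 mm across, 14 deep, tapered to 58. Hanging in the cap: origin 18 mm above the cap's, same yaw; 24 mm with the cap pushed fully down on it. Seated: origin 97 mm above the canister's.
- pin (a point): Outer end of the vent lid's +x pin, 50 mm from its axis, 6 mm below its origin. Four such round steel pins, 8 mm thick, stick out along +x, +y, -x, -y of the vent lid, and stand straight under the white marks of the cap. Clockwise the pockets hold the pins, so the cap takes the vent lid round with it; anticlockwise, pushed down, the cap leaves it.
- canister: Loose aluminium canister, 108 mm across, 1.5 kg, rubber foot. Origin: centre of its underside, z up. Shoulder at 70 mm; above it a blue collar, outer radius 40 mm, inner 36, rim at 97 mm. The pins enter its four slots in any quarter turn; the flange then rests on the rim. With the cap pressed fully down on the seated lid, the cap's origin is 73 mm above the canister's.
- slot (a point): Middle of the collar's +x slot at the rim, 38 mm from the canister's axis, 97 mm above its origin. Like slots at +x, +y, -x, -y of the canister, each beside a black line on the shoulder: open at the top, 13 mm deep, 11.5 mm wide, flared to 18 mm in the upper 5 mm.
- tape_roll: Bystander: roll of blue tape lying flat, 100 mm across, 19 mm high; origin at the centre of its underside.
- white_gear: Bystander: white printed gear, 40 mm across, 13 mm high; origin at the centre of its underside.
- blue_gear: Bystander: blue printed gear, 48 mm across, 13 mm high; origin at the centre of its underside.
- tweezers: Bystander: tweezers lying flat, 124 mm long (x), 8 mm high; origin at the centre of the underside.
- scraper: Bystander: scraper with a red handle, 142 mm long (x), 14 mm high; origin at the centre of the underside.
- flush_cutters: Bystander: blue-handled cutters lying flat, 130 x 73 x 13 mm; origin at the centre of the underside.
Not all that is in view belongs to the job. Several things look just like the cap: the one meant starts farthest to the robot's right.

How it is judged:
On the way, in this order (a step that is already met when the one before it is completed fails the run):
1. the cap is lifted at least 3 cm off the table with the vent lid hanging inside it (height (world z) of cap above 0.03 m and z of vent_lid in the frame of cap between 0.014 and 0.022 m), for 0.2 s.
2. the vent lid is seated in the collar with its pins in the slots, and the cap is pressed down on it (z of vent_lid in the frame of canister below 0.0995 m and horizontal distance between vent_lid and canister below 0.005 m and z of vent_lid in the frame of cap between 0.0215 and 0.027 m), for 0.1 s.
At the end, for the whole second after the job is handed in: The vent lid sits in the collar (flange within 2.5 mm of the rim, centred within 5 mm, level, at rest); the canister is upright within 4 cm of its start; the gripper holds the cap still and roughly upright, touching neither, its lower edge at least 12 cm above the canister's underside (5 cm lifted) (z of vent_lid in the frame of canister between 0.0945 and 0.0995 m and horizontal distance between vent_lid and canister below 0.005 m and angle between the z axis of vent_lid and the z axis of canister, either way round below 0.06 rad and angle between canister's own z axis and vertical below 0.06 rad and distance of canister from where it was at the start of the episode below 0.04 m and z of cap in the frame of canister above 0.12 m and angle between cap's own z axis and vertical below 0.5 rad and contact force between the fingers and cap above 2 N and contact force between cap and vent_lid below 0.1 N and contact force between cap and canister below 0.1 N and linear speed of cap below 0.03 m/s and linear speed of each of vent_lid, canister below 0.02 m/s); the arm keeps its last pose, push and grip.
It fails at once if the robot touches the vent lid itself (contact force between any of the arm, the fingers and vent_lid above 0.5 N).
It fails at once if the cap is forced down hard (over 45 N) on the vent lid (contact force between cap and vent_lid above 45 N).
It fails at once if the vent lid leaves the cap anywhere but seated in the canister, or is pulled up out of its seat after the cap was turned off it (angle between the x axis of cap and the x axis of vent_lid, either way round above 0.3 rad and z of vent_lid in the frame of canister above 0.103 m).
It fails at once if the canister is tipped or shoved more than 4 cm (angle between canister's own z axis and vertical above 0.2 rad or distance of canister from where it was at the start of the episode above 0.04 m).
It fails at once if a bystander (tape roll, gears, tweezers, scraper, cutters) is shoved more than 3 cm (distance of any of tape_roll, white_gear, blue_gear, tweezers, scraper, flush_cutters from where it was at the start of the episode above 0.03 m).
It also fails if it takes over 48 s, if anything falls off the work surface, if the arm or the gripper's body presses on something with over 40 N, if the wrist force passes 120 N, or if a joint passes its speed limit or range.

## Working session

There is one attempt and no reset: what is moved stays moved. The work goes in short steps, Python scripts to look and compute and a tool call to move; the robot and the scene stay as the last step left them, time stands still between calls to the robot, and variables do not carry over. Pictures are saved under pics/ and viewed, at most 10 in all, crops included, and the job is handed in when it is done.

Besides the shell and the picture viewer there is one more tool, called after "Request:" by a JSON object that holds its "name" and its "arguments". carry_out: Moves the arm, as the interface text tells. Its arguments: {"type":"object","properties":{"fingers":{"type":"array","items":{"type":"number"}},"delta_pos":{"type":"array","items":{"type":"array","items":{"type":"number"}}},"roll":{"type":"array","items":{"type":"number"}}},"required":["fingers","delta_pos","roll"]}

```bash
mkdir -p pics; cat > h.py <<'E'
import numpy as np, cv2
from bench import manip
def shot(name,fn):
    s=manip.state(); im,d=manip.read_camera(name); np.savez('pics/'+fn+'.npz',im=im,d=d,p=s['ee_pos'],R=s['orientation'])
    cv2.imwrite('pics/'+fn+'.png',im[:,:,::-1]); return im,d
def world(name,fn,px,z=None):
    f=np.load('pics/'+fn+'.npz'); c=manip.camera_params(name); K=np.array(c['K']);D=np.array(c['distortion'])
    if name=='wrist':
        H=np.array(c['hand_eye']); R=f['R']@H[:3,:3]; t=f['p']+f['R']@H[:3,3]
    else: R=np.array(c['attitude']); t=np.array(c['xyz'])
    u=cv2.undistortPoints(np.array(px,float).reshape(-1,1,2),K,D)[:,0]
    ray=np.c_[u[:,0],-u[:,1],-np.ones(len(u))]@R.T
    if z is None: s=np.array([f['d'][int(round(v)),int(round(q))] for q,v in px])
    else: s=(np.array(z)-t[2])/ray[:,2]
    return t+ray*s[:,None]
E
python3 - <<'E'
from h import *
for n in ['scene','side','wrist']: shot(n,n+'0'); c=manip.camera_params(n); print(n,c)
E
```

```text
scene {'K': array([[455.13277194,   0.        , 313.41999725],
       [  0.        , 455.13277194, 240.34481725],
       [  0.        ,   0.        ,   1.        ]]), 'distortion': array([0.03603046, 0.        , 0.        , 0.        , 0.        ]), 'xyz': array([0.18328979, 0.59331262, 0.98821586]), 'attitude': array([[-0.86309476,  0.40227564, -0.30535511],
       [-0.50503391, -0.68403676,  0.52634064],
       [ 0.0028599 ,  0.60849653,  0.79355138]])}
side {'K': array([[451.57528548,   0.        , 323.27194897],
       [  0.        , 451.57528548, 244.04114092],
       [  0.        ,   0.        ,   1.        ]]), 'distortion': array([-0.07747367,  0.        ,  0.        ,  0.        ,  0.        ]), 'xyz': array([ 0.42885793, -1.10665312,  0.85518394]), 'attitude': array([[ 0.99241791,  0.08870463, -0.08507751],
       [-0.12074141,  0.57416944, -0.80978452],
       [-0.02298273,  0.81391704,  0.58052636]])}
wrist {'K': array([[350.24281182,   0.        , 318.6102126 ],
       [  0.        , 350.24281182, 236.5796306 ],
       [  0.        ,   0.        ,   1.        ]]), 'distortion': array([0.01855932, 0.        , 0.        , 0.        , 0.        ]), 'hand_eye': array([[ 3.64440735e-04,  9.65072558e-01,  2.61982489e-01,
         6.64380886e-02],
       [ 9.99999921e-01, -3.93410654e-04,  5.81302953e-05,
         3.79306418e-04],
       [ 1.59166655e-04,  2.61982447e-01, -9.65072625e-01,
        -1.33995757e-01],
       [ 0.00000000e+00,  0.00000000e+00,  0.00000000e+00,
         1.00000000e+00]])}
```

View pics/scene0.png

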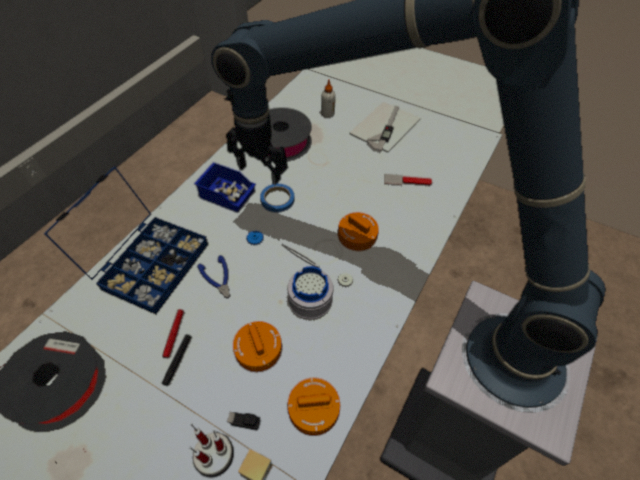

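View pics/side0.png

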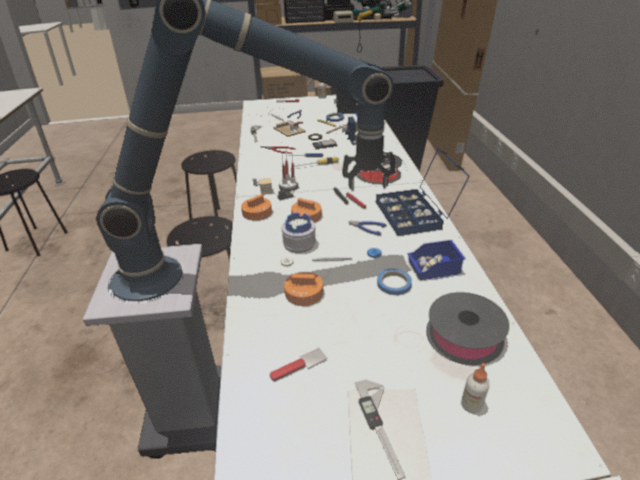

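The scene view shows the rightmost orange cap at about (358,230) and the canister at (311,287). The side view shows them at (304,288) and (299,230). Next I'll compute positions and enlarge the crops.

```bash
python3 - <<'E'
from h import *
print(world('scene','scene0',[(358,230),(311,287),(345,281),(300,255),(277,197),(408,181),(255,238)],[.036,.1,.013,.005,.019,.01,.01]).round(3))
print(world('side','side0',[(304,288),(299,230)],[.036,.085]).round(3))
a=cv2.imread('pics/scene0.png'); b=cv2.imread('pics/side0.png')
def c(i,x,y,w=100,h=75): return cv2.resize(i[y:y+h,x:x+w],(400,300),interpolation=cv2.INTER_CUBIC)
cv2.imwrite('pics/crop1.png',np.vstack([np.hstack([c(a,308,190),c(a,261,250)]),np.hstack([c(b,254,250),c(b,249,193)])]))
E
```

```text
[[ 0.464 -0.129  0.036]
 [ 0.462  0.123  0.1  ]
 [ 0.424  0.018  0.013]
 [ 0.568  0.002  0.005]
 [ 0.727 -0.132  0.019]
 [ 0.428 -0.394  0.01 ]
 [ 0.701  0.018  0.01 ]]
[[ 0.471 -0.163  0.036]
 [ 0.477  0.053  0.085]]
```

View pics/crop1.png

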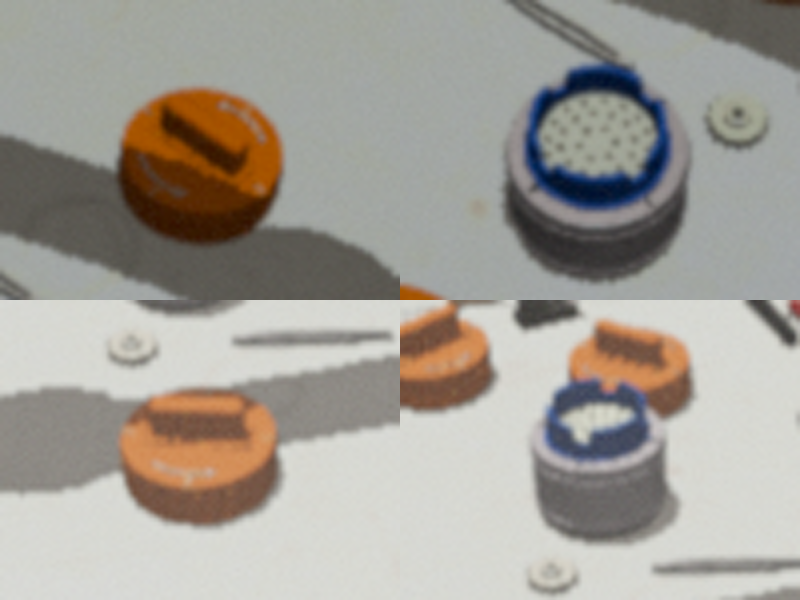

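The cap's bar lies roughly along world x, and the canister's slots run roughly along the axes. I'll hover over the cap for a wrist view.

Request:
{"name": "carry_out", "arguments": {"fingers": [0,0,0,0,0,0,0], "delta_pos": [[-0.04,-0.026,0.01],[-0.04,-0.026,0.01],[-0.04,-0.026,0.01],[-0.04,-0.026,0.01],[-0.02,-0.026,0.01],[0,0,0],[0,0,0]], "roll": [0,0,0,0,0,0,0]}}

```text
time_s: 1.02
ee_pos: [0.4953, -0.1292, 0.2891]
orientation: [[-0.001, 1.0, 0.0], [1.0, 0.001, 0.001], [0.001, 0.0, -1.0]]
ft_force: [0.2, 0.0, 0.0]
grip_width: 0.997
grasp_force: 0.0
```

```bash
python3 - <<'E'
from h import *
shot('wrist','w1'); s=manip.state(); print(s['ee_pos'],s['orientation'],s['time_s'])
E
```

```text
[ 0.49548871 -0.1287647   0.28888747] [[-1.81140107e-03  9.99998279e-01 -4.00969848e-04]
 [ 9.99998097e-01  1.81169080e-03  7.23405312e-04]
 [ 7.24130501e-04 -3.99658708e-04 -9.99999658e-01]] 1.075
```

View pics/w1.png

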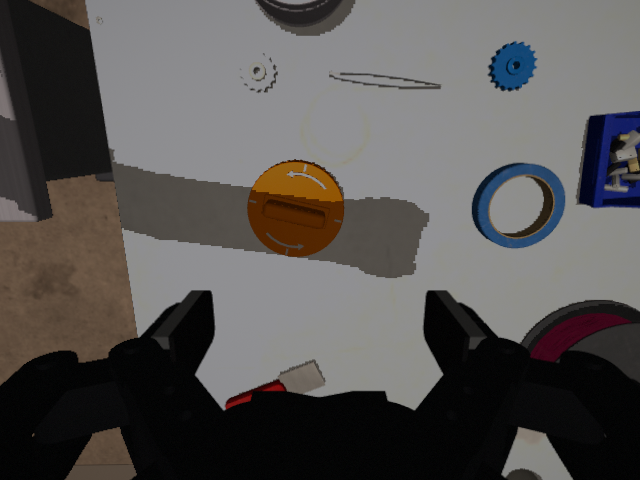

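The wrist view, with image right = world x and up = world y, shows the cap centred at about (296,209). Its bar tilts slightly down to the right, and the marks are at (305,168), (338,221), (288,252) and (252,202). I'll enlarge it to refine these, and move to view the canister as well.

Request:
{"name": "carry_out", "arguments": {"fingers": [0,0,0,0,0,0,0], "delta_pos": [[0,0.04,0.0],[0,0.04,0.0],[0,0.04,0.0],[0,0.03,0.0],[0,0,0],[0,0,0],[0,0,0]], "roll": [0,0,0,0,0,0,0]}}

```text
time_s: 1.95
ee_pos: [0.4951, 0.0191, 0.2891]
orientation: [[0.002, 1.0, -0.0], [1.0, -0.002, -0.0], [-0.0, -0.0, -1.0]]
ft_force: [0.7, -0.0, 0.3]
grip_width: 0.998
grasp_force: 0.0
```

```bash
python3 - <<'E'
from h import *
shot('wrist','w2')
a=cv2.imread('pics/w1.png')[149:269,236:356]; b=cv2.imread('pics/w2.png')
d=np.load('pics/w2.npz'); c=manip.camera_params('wrist'); H=np.array(c['hand_eye'])
R=d['R']@H[:3,:3]; t=d['p']+d['R']@H[:3,3]
q=(np.array([.468,.085,.09])-t)@R; K=c['K']; u=K[0,0]*q[0]/-q[2]+K[0,2]; v=K[1,1]*-q[1]/-q[2]+K[1,2]; print(u,v)
x0=int(max(0,min(u-80,480)));y0=int(max(0,min(v-80,320))); print(x0,y0)
f=lambda i:cv2.resize(i,(400,400),interpolation=cv2.INTER_CUBIC)
cv2.imwrite('pics/crop2.png',np.hstack([f(a),f(b[y0:y0+160,x0:x0+160])]))
E
```

```text
288.67640246029464 142.05741480734463
208 62
```

View pics/crop2.png

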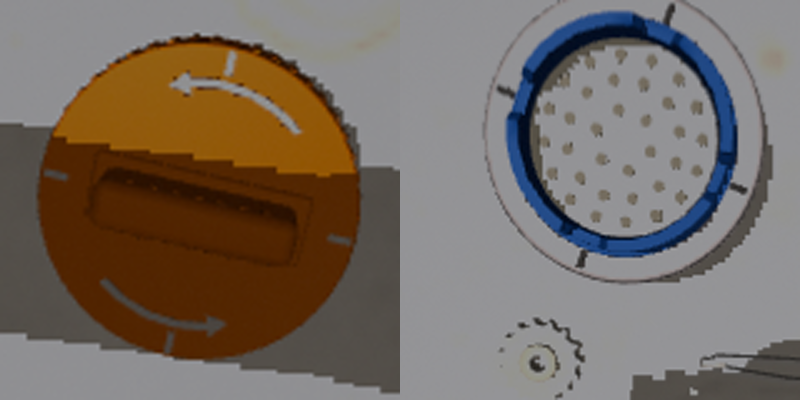

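```bash
python3 - <<'E'
from h import *
def an(fn,P,z):
    W=world('wrist',fn,P,z); c=W.mean(0)
    print(W.round(4).tolist()); print('centre',c.round(4)); print(np.degrees(np.arctan2(*(W-c)[:,1::-1].T)).round(1), np.linalg.norm((W-c)[:,:2],axis=1).round(4))
    # opposite pairs yaw
    a=W[2]-W[1]; b=W[0]-W[3]; print('yaw',np.degrees(np.arctan2(a[1],a[0])),np.degrees(np.arctan2(b[1],b[0]))-90)
P=np.array([(230,63),(57,175),(340,240),(170,343)]); an('w1',(P+.5)/3.3333-.5+[236,149],.036)
P=np.array([(270,14),(107,91),(338,188),(182,259)]); an('w2',(P+.5)/2.5-.5+[208,62],.07)
f=np.load('pics/w1.npz');print(world('wrist','w1',[(296,190),(300,205)])[:,:3].round(4))
# bar ends at top: crop (100,185) (297,240) mid of top
E
python3 - <<'E'
import sys; sys.path.insert(0,'.')
import os; os.chdir('.')
from h import *
for fn,(x,y),zr in [('w1',(296,209),(.030,.042)),('w2',(299,122),(.09,.105))]:
    f=np.load('pics/'+fn+'.npz'); g=[(u,v) for v in range(y-60,y+61) for u in range(x-60,x+61)]
    W=world('wrist',fn,g); W=W[(W[:,2]>zr[0])&(W[:,2]<zr[1])]
    print(fn,len(W),W.mean(0).round(4),cv2.minEnclosingCircle(W[:,:2].astype(np.float32)))
E
```

```text
[[0.4805, -0.0899, 0.036], [0.4223, -0.1268, 0.036], [0.5172, -0.1489, 0.036], [0.4587, -0.1856, 0.036]]
centre [ 0.4697 -0.1378  0.036 ]
[  77.3  166.9  -13.1 -102.9] [0.0491 0.0486 0.0488 0.049 ]
yaw -13.108223921318501 -12.802968717721043
[[0.4929, 0.151, 0.07], [0.4315, 0.1246, 0.07], [0.519, 0.0896, 0.07], [0.4578, 0.0627, 0.07]]
centre [0.4753 0.107  0.07  ]
[  68.2  158.1  -21.7 -111.6] [0.0474 0.0472 0.047  0.0476]
yaw -21.81369712808393 -21.69973225246369
[[ 0.4707 -0.1143  0.0362]
 [ 0.4749 -0.131   0.0367]]
w1 6072 [ 0.4697 -0.1349  0.0354] ((0.4692254066467285, -0.1376914232969284), 0.05464928224682808)
w2 1298 [0.4735 0.1104 0.0957] ((0.4749239683151245, 0.10737064480781555), 0.04023656249046326)
```

The cap is at (0.470, -0.138) with yaw -13.0°. The canister is at (0.475, 0.107) with slot yaw -21.75°. I'll approach above the cap, turning the tool so it closes along the cap's y.

Request:
{"name": "carry_out", "arguments": {"fingers": [0,0,0,0,0,0,0,0,0,0,0,0], "delta_pos": [[-0.0028,-0.0174,-0.014],[-0.0028,-0.0174,-0.014],[-0.0028,-0.0174,-0.014],[-0.0028,-0.0174,-0.014],[-0.0028,-0.0174,-0.014],[-0.0028,-0.0174,-0.014],[-0.0028,-0.0174,-0.014],[-0.0028,-0.0174,-0.014],[-0.003,-0.0176,-0.017],[0,0,0],[0,0,0],[0,0,0]], "roll": [0.15,0.15,0.15,0.15,0.15,0.15,0.15,0.15,0.146,0,0,0]}}

```text
time_s: 3.5
ee_pos: [0.4703, -0.1361, 0.1611]
orientation: [[-0.975, 0.223, 0.002], [0.223, 0.975, -0.0], [-0.002, 0.0, -1.0]]
ft_force: [0.5, 0.1, -0.4]
grip_width: 0.998
grasp_force: 0.0
```

```bash
python3 - <<'E'
from h import *
s=manip.state(); print(s['ee_pos'],s['orientation'],s['joint_pos'],s['time_s'])
shot('wrist','w3')
E
```

```text
[ 0.47034648 -0.13606759  0.16113822] [[-9.74857074e-01  2.22825311e-01  1.60159731e-03]
 [ 2.22825531e-01  9.74858339e-01 -4.18301984e-05]
 [-1.57065132e-03  3.16098306e-04 -9.99998717e-01]] [ 0.33774151  0.26674331 -0.16727778  2.0418823   0.05887236  0.83579669
  1.48292513] 3.5
```

View pics/w3.png

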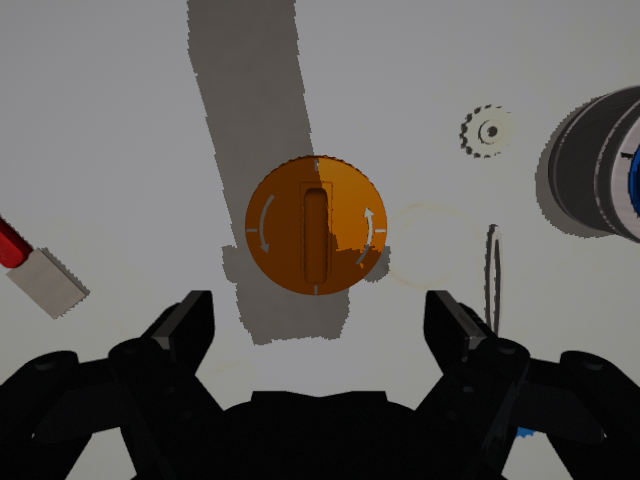

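The cap is well aligned. Its marks are at (317,163), (251,230), (380,231) and (316,290), with the bar upright between the fingers.

```bash
python3 - <<'E'
from h import *
W=world('wrist','w3',[(316.7,163),(251,230.5),(380,231),(316,290)],.036);print(W.round(4).tolist(),W.mean(0))
print((W[0]+W[3])/2,(W[1]+W[2])/2); a=W[3]-W[0];b=W[2]-W[1];print([np.degrees(np.arctan2(v[1],v[0])) for v in (a,b)])
E
```

```text
[[0.4207, -0.1258, 0.036], [0.4588, -0.1859, 0.036], [0.4811, -0.0901, 0.036], [0.5177, -0.1486, 0.036]] [ 0.46955178 -0.13761377  0.036     ]
[ 0.46919297 -0.13721697  0.036     ] [ 0.46991058 -0.13801056  0.036     ]
[np.float64(-13.259149809860885), np.float64(76.90111494187991)]
```

Request:
{"name": "carry_out", "arguments": {"fingers": [0,0,0,0,0,1,1,1,1,1,1,1], "delta_pos": [[-0.0007,-0.0016,-0.03],[0,0,-0.03],[0,0,-0.03],[0,0,-0.022],[0,0,0],[0,0,0],[0,0,0],[0,0,0],[0,0,0],[0,0,0],[0,0,0],[0,0,0]], "roll": [0,0,0,0,0,0,0,0,0,0,0,0]}}

```text
time_s: 5.05
ee_pos: [0.4693, -0.1385, 0.049]
orientation: [[-0.975, 0.223, 0.001], [0.223, 0.975, -0.0], [-0.001, 0.0, -1.0]]
ft_force: [-2.3, 0.5, 5.4]
grip_width: 0.174
grasp_force: 59.4
```

Request:
{"name": "carry_out", "arguments": {"fingers": [1,1,1,1,1,1,1,1,1,1,1,1], "delta_pos": [[0,0,0.02],[0,0,0.03],[0,0,0.03],[0,0,0.03],[0,0,0.03],[0.001,0.03,0],[0.001,0.04,0],[0.001,0.05,0],[0.001,0.05,0],[0.001,0.045,0],[0,0.03,0],[0,0,0]], "roll": [0,0,0,0,0,-0.03,-0.03,-0.03,-0.03,-0.033,0,0]}}

```text
time_s: 6.55
ee_pos: [0.4731, 0.1094, 0.1879]
orientation: [[-0.931, 0.364, -0.001], [0.364, 0.931, 0.001], [0.001, 0.001, -1.0]]
ft_force: [-0.3, -0.5, -2.0]
grip_width: 0.175
grasp_force: 59.0
```

Request:
{"name": "carry_out", "arguments": {"fingers": [1,1,1], "delta_pos": [[0,0,0],[0,0,0],[0,0,0]], "roll": [0,0,0]}}

```text
time_s: 6.92
ee_pos: [0.474, 0.1057, 0.1883]
orientation: [[-0.929, 0.371, -0.0], [0.371, 0.929, -0.0], [0.0, -0.0, -1.0]]
ft_force: [-0.2, -0.6, -2.5]
grip_width: 0.175
grasp_force: 59.0
```

```bash
python3 - <<'E'
from h import *
s=manip.state(); print(s['ee_pos'],s['orientation'],s['ft_force'],s['time_s'])
shot('wrist','w4'); shot('side','s4'); shot('scene','c4')
f=lambda i,x,y:cv2.resize(i[y:y+150,x:x+150],(400,400),interpolation=cv2.INTER_CUBIC)
cv2.imwrite('pics/crop4.png',np.hstack([cv2.resize(cv2.imread('pics/w4.png'),(400,400)),f(cv2.imread('pics/s4.png'),225,120)]))
E
```

```text
[0.47396986 0.10565135 0.18827294] [[-9.28806476e-01  3.70565123e-01 -1.42553261e-04]
 [ 3.70565146e-01  9.28806456e-01 -1.99329981e-04]
 [ 5.85396496e-05 -2.37964247e-04 -9.99999970e-01]] [-0.22191531 -0.55159219 -2.48342669] 6.925
```

View pics/w4.png

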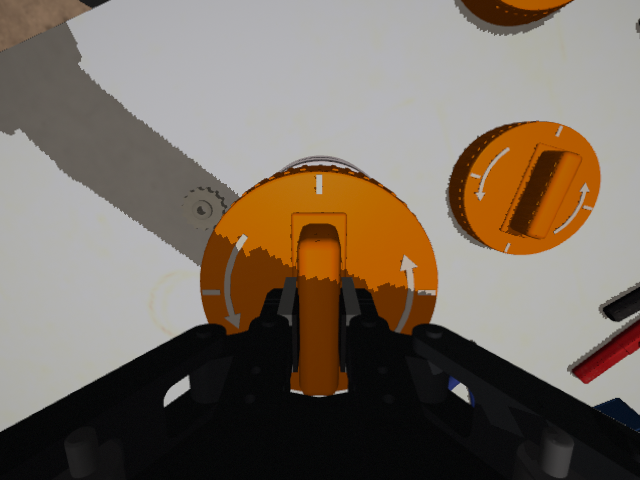

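View pics/crop4.png

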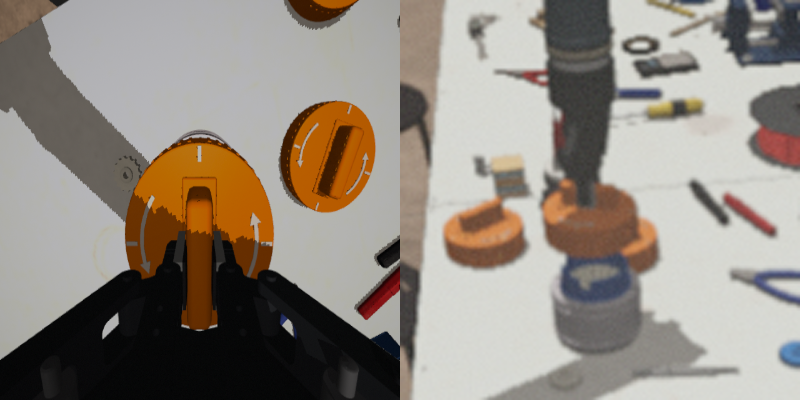

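The cap is held over the canister with the vent lid inside, since the load is 2.5 N. The marks are at (319,184), (211,292) and (427,292). I'll compute the in-hand centre from them.

```bash
python3 - <<'E'
from h import *
W=world('wrist','w4',[(319,184),(211,292.5),(427,292.5)],.1753);print(W.round(4))
print((W[1]+W[2])/2, np.linalg.norm(W[2]-W[1])); b=W[2]-W[1];print(np.degrees(np.arctan2(b[1],b[0]))-90)
c=(W[1]+W[2])/2; a=c-W[0]; print(np.degrees(np.arctan2(a[1],a[0])),np.linalg.norm(a))
f=np.load('pics/w4.npz'); print(world('wrist','w4',[(330,200),(300,200),(260,220)])[:,2])
# handed offset before grasp
E
```

```text
[[0.4287 0.1242 0.1753]
 [0.4561 0.0605 0.1753]
 [0.4924 0.1515 0.1753]]
[0.47428699 0.10602072 0.1753    ] 0.09796098509241674
-21.741192668322142
-21.705287507382995 0.04903706746638884
[0.17440088 0.17400931 0.17497689]
```

Request:
{"name": "carry_out", "arguments": {"fingers": [1,1,1,1,1,1,1,1,1,1], "delta_pos": [[0.0008,0.0011,-0.01],[0,0,-0.014],[0,0,-0.012],[0,0,-0.005],[0,0,-0.004],[0,0,-0.003],[0,0,-0.003],[0,0,-0.003],[0,0,0],[0,0,0]], "roll": [0,0,0,0,0,0,0,0,0,0]}}

```text
time_s: 8.32
ee_pos: [0.4748, 0.1078, 0.1344]
orientation: [[-0.929, 0.369, 0.0], [0.369, 0.929, 0.0], [-0.0, 0.0, -1.0]]
ft_force: [1.2, -0.1, -1.9]
grip_width: 0.171
grasp_force: 59.0
```

Request:
{"name": "carry_out", "arguments": {"fingers": [1,1,1,1,1,1], "delta_pos": [[0,0,-0.002],[0,0,-0.002],[0,0,-0.002],[0,0,-0.001],[0,0,0],[0,0,0]], "roll": [0,0,0,0,0,0]}}

```text
time_s: 9.07
ee_pos: [0.4748, 0.1078, 0.1274]
orientation: [[-0.93, 0.369, 0.0], [0.369, 0.93, 0.0], [-0.0, 0.0, -1.0]]
ft_force: [-0.4, 0.2, -1.2]
grip_width: 0.177
grasp_force: 59.1
```

The force dropped by about the lid's weight at the expected height, so the lid is seated. Next I press the cap down.

Request:
{"name": "carry_out", "arguments": {"fingers": [1,1,1,1,1,1], "delta_pos": [[0,0,-0.0015],[0,0,-0.0015],[0,0,-0.001],[0,0,-0.001],[0,0,0],[0,0,0]], "roll": [0,0,0,0,0,0]}}

```text
time_s: 9.82
ee_pos: [0.4747, 0.1078, 0.1224]
orientation: [[-0.93, 0.369, 0.0], [0.369, 0.93, 0.0], [-0.0, 0.0, -1.0]]
ft_force: [0.8, 0.5, -1.8]
grip_width: 0.175
grasp_force: 59.1
```

Request:
{"name": "carry_out", "arguments": {"fingers": [1,1,1,1], "delta_pos": [[0,0,-0.0005],[0,0,-0.0005],[0,0,0],[0,0,0]], "roll": [0,0,0,0]}}

```text
time_s: 10.32
ee_pos: [0.4749, 0.1078, 0.122]
orientation: [[-0.929, 0.369, 0.0], [0.369, 0.929, -0.0], [-0.0, 0.0, -1.0]]
ft_force: [-2.4, -1.1, 5.1]
grip_width: 0.178
grasp_force: 60.2
```

The cap bottoms out at z≈73 mm with about 7 N of press, as expected. I'll ease off slightly and turn it anticlockwise 35°.

Request:
{"name": "carry_out", "arguments": {"fingers": [1,1,1,1,1,1,1,1,1,1], "delta_pos": [[0,0,0.0005],[0,0,0],[0,0,0],[0,0,0],[0,0,0],[0,0,0],[0,0,0],[0,0,0],[0,0,0],[0,0,0]], "roll": [0,0.08,0.09,0.09,0.09,0.09,0.09,0.08,0,0]}}

```text
time_s: 11.58
ee_pos: [0.4751, 0.1081, 0.122]
orientation: [[-0.973, -0.229, 0.001], [-0.229, 0.973, 0.001], [-0.001, 0.0, -1.0]]
ft_force: [0.6, 1.9, 1.2]
grip_width: 0.177
grasp_force: 59.6
```

```bash
python3 - <<'E'
from h import *
s=manip.state(); print(s['ft_torque'],s['orientation'][:,1]); shot('wrist','w5')
E
```

```text
[ 0.21770825 -0.09320831 -0.0062205 ] [-2.29048864e-01  9.73414820e-01  4.54971254e-04]
```

View pics/w5.png

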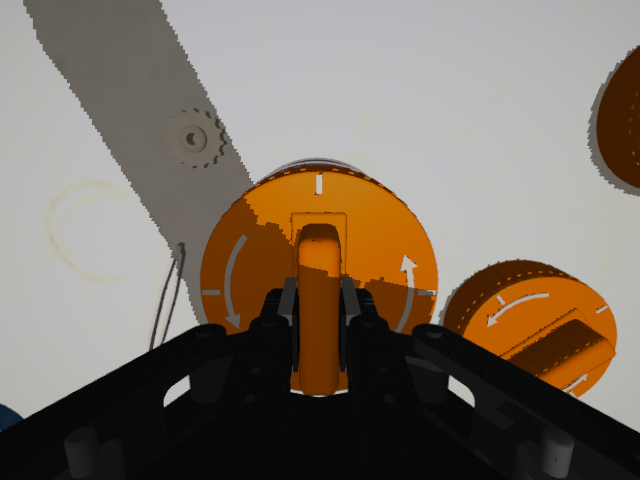

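The cap turned 35° with the gripper and has not slipped in hand. I'll lift slowly.

Request:
{"name": "carry_out", "arguments": {"fingers": [1,1,1,1,1,1,1], "delta_pos": [[0,0,0.002],[0,0,0.003],[0,0,0.003],[0,0,0.002],[0,0,0],[0,0,0],[0,0,0]], "roll": [0,0,0,0,0,0,0]}}

```text
time_s: 12.5
ee_pos: [0.4746, 0.1077, 0.1317]
orientation: [[-0.973, -0.23, -0.0], [-0.23, 0.973, 0.0], [0.0, 0.0, -1.0]]
ft_force: [-0.6, -0.4, -1.4]
grip_width: 0.173
grasp_force: 59.2
```

The force is -1.4 N, so only the cap's weight is in the hand. I'll continue up.

Request:
{"name": "carry_out", "arguments": {"fingers": [1,1,1,1,1,1,1,1,1,1,1], "delta_pos": [[0,0,0.004],[0,0,0.006],[0,0,0.01],[0,0,0.015],[0,0,0.02],[0,0,0.02],[0,0,0.02],[0,0,0],[0,0,0],[0,0,0],[0,0,0]], "roll": [0,0,0,0,0,0,0,0,0,0,0]}}

```text
time_s: 13.88
ee_pos: [0.4743, 0.1077, 0.2262]
orientation: [[-0.973, -0.23, -0.001], [-0.23, 0.973, -0.0], [0.001, 0.0, -1.0]]
ft_force: [0.6, -0.1, -1.0]
grip_width: 0.174
grasp_force: 59.1
```

```bash
python3 - <<'E'
from h import *
s=manip.state(); print(s['ee_pos'],s['ft_force'],s['time_s']); shot('side','s6'); shot('scene','c6')
f=lambda n,x,y:cv2.resize(cv2.imread(n)[y:y+120,x:x+120],(400,400),interpolation=cv2.INTER_CUBIC)
cv2.imwrite('pics/crop6.png',np.hstack([f('pics/s6.png',240,150),f('pics/c6.png',250,215)]))
E
```

```text
[0.47434837 0.10765291 0.22619935] [ 0.57109274 -0.05654655 -1.02777589] 13.875
```

View pics/crop6.png

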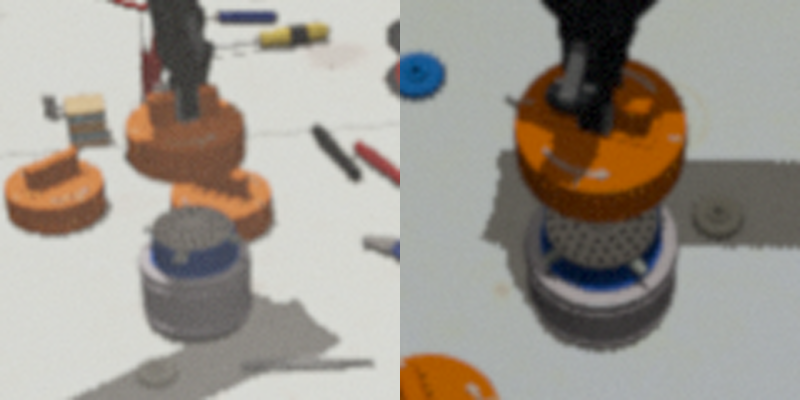

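The vent lid sits on the blue collar with its pins in the slots, and the cap is held about 10 cm above its pressed position. I'm handing the job in.

```bash
python3 -c "
from bench import manip
print(manip.job_done())"
```

```text
the job is handed in; nothing more can be done
None
```

The vent lid is seated in the collar with its pins in the slots, and the gripper is holding the freed cap about 10 cm above where it was pressed down; the job is handed in at about 14 s, but no verdict was returned.

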